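# Set the hole punch's paper guide to A5

## Task

The A5 letters are to be punched next, so set the two-hole punch's sliding paper guide to A5: with the fingertips, push the black upright stop at the end of the guide bar in towards the punch until it clicks into the A5 notch, where the red line on the bar stands level with the side of the punch's base, and leave it in that notch. Depending on where the guide starts, it may first click through the A4 notch (blue line). Only push the stop: do not pinch it or force it, and leave everything else on the sideboard where it is.

Things in the scene. Friction and masses are not known exactly. Their poses are not given: they have to be found in the camera images.
- punch: Two-hole punch, fast on the sideboard. Grey base 136 mm wide (y), x from -79 to +101 mm; head and cheeks to 64 mm high; blue lever, 108 mm wide, slopes up from the front to 110 mm high at the back (x to +105 mm). Origin on the sideboard under the base's middle; x points from the paper slot (front) to the back, y to the side where the guide comes out, z up.
- paper_guide (a joint): How far the guide is pushed in (m): 0 fully out, grows along the punch's -y, 0.099 fully in. Click notches: 0.0215 A4, 0.065 A5, 0.096 A6. Sliding takes under 1 N; some 10 mm before a notch's centre a rib raises the push to 4-8 N, which fades to the crest 5 mm before it; 4 mm before, the guide snaps in by itself. Leaving a notch takes 4-8 N again; let go, it stays there.
- stop_face (a point): Middle of the outer face of the guide's upright stop, the face to push, 20 mm above the sideboard; moves with the guide. Stop: black plate 40 mm wide (punch's x), 6 mm thick (y), 3 to 36 mm above the sideboard. The face looks along the punch's +y; beyond it the sideboard is free. Axes as the punch's.
- stop_inside (a point): Middle of the stop's inner face, where a sheet's edge rests: 170 mm from the punch's middle plane at joint 0, 105 mm at A5; 20 mm above the sideboard. The guide bar (28 mm wide, top 8.5 mm above the sideboard) runs from the stop's foot into the base.
- base_edge (a point): Where the bar enters the side of the base: 68 mm from the punch's middle plane, 61 mm in front of its origin, 14.5 mm high. The lines across the bar are read here: blue level with this edge at A4, red at A5, white at A6.
- staples: Bystander, loose, to be left alone: small green box of staples, 36 x 58 x 20 mm, in front of the guide. Origin at the centre of its underside.
- stapler: Bystander, loose, to be left alone: white and black desk stapler lying along its x, 145 x 38 x 58 mm, behind the guide's stop. Origin at the centre of its underside.
- letters: Bystander, loose, to be left alone: white stack of A5 letters, 148 x 210 x 14 mm, still to be punched. Origin at the centre of its underside.
- keys: Bystander, loose, to be left alone: bunch of keys with a red fob, about 135 mm long, 10 mm high. Origin at the centre of its underside.
- glasses_case: Bystander, loose, to be left alone: black glasses case, 60 x 155 x 39 mm. Origin at the centre of its underside.
- bowl: Bystander, loose, to be left alone: blue ceramic key bowl, 144 mm wide, 50 mm high. Origin at the centre of its underside.
- pen_cup: Bystander, loose, to be left alone: dark round pen cup with three pens, 76 mm wide, 150 mm high with the pens. Origin at the centre of its underside.
- tape: Bystander, loose, to be left alone: grey tape dispenser, 150 x 52 x 74 mm. Origin at the centre of its underside.

How it is judged (in metres and radians):
On the way:
1. the fingers push on the guide's stop (contact force between the fingers and paper_guide above 0.5 N), for 0.02 s.
At the end, for the whole second after the job is handed in: The paper guide rests in the A5 notch (within 2.3 mm of it), and every loose thing is within 20 mm of where it stood (value of joint paper_guide between 0.0627 and 0.0673 m and velocity of joint paper_guide between -0.003 and 0.003 m/s and distance of each of staples, stapler, letters, keys, glasses_case, bowl, pen_cup, tape from where it was at the start of the episode below 0.02 m); the robot touches nothing.
It fails at once if the stop is pinched: its outer and inner faces are both gripped at once (contact force between the fingers and paper_guide_c2 above 1.5 N and contact force between the fingers and paper_guide_c3 above 1.5 N).
It fails at once if the stop is gripped or forced with more than 18 N (contact force between the fingers and paper_guide above 18 N).
It fails at once if a bystander is moved more than 20 mm (distance of any of staples, stapler, letters, keys, glasses_case, bowl, pen_cup, tape from where it was at the start of the episode above 0.02 m).
It also fails if it takes over 48 s, if anything falls off the work surface, if the arm or the gripper's body presses on something with over 40 N, if the wrist force passes 120 N, or if a joint passes its speed limit or range.

## Robot

A 7-joint arm with a two-finger parallel gripper is mounted at the origin on the work surface. World frame = base frame: x ahead of the robot, y to its left, z up, the work surface at z = 0. Lengths are in m, angles in degrees, forces in N, time in s.
With the tool pointing down it reaches from about 0.425 to 0.825 m from the base axis. Payload 3.6 kg.
Tool frame: the origin (TCP) lies on the centre line of the jaws, within the pads' length; the fingertips stand 11 mm ahead of it and the grasp point (between the pads) lies 8 mm behind it; z points along the fingers, y is the line along which they close (so a half turn about z gives the same grasp; the last joint's range is limited). The gripper opens to 85 mm and grips with 20 to 120 N. Pads are 22 mm wide; open, the fingers measure 114 mm over their backs; the gripper's body (76 mm by 85 mm) begins 54 mm behind the grasp point. The pads swing forward as they close: fully open they stand 13 mm farther back than shut.
Start: joints at [-64.716, 35.231, -0.722, 81.555, 0.464, 63.22, -2.315], TCP at [0.293, 0.58, 0.242] pointing down, gripper open.
Joint ranges: [-178.69, 178.69], [-17.37, 117.87], [-77.05, 75.6], [15.02, 138.74], [-78.02, 258.01], [0.78, 113.62], [-162.83, 162.83]. Speed limits (degrees/s): [159.86, 159.86, 180, 180, 180, 180, 180].

## Interface

Orientations are given as a 3x3 rotation matrix whose columns are the frame's x, y, z axes.
In Python, from bench import manip, capture gives the robot as it stands.
- The arm moves only by the shell command python3 -m jog 'ROWS' [FORCE]. ROWS is JSON, a list of rows, each a list of 3 entries, a list of its own where there are three numbers: the turn, a rotation vector about the tool's x, y, z in rad, then the shift along the tool's x, y, z in cm, then the opening, from 0 (shut) to 1 (fully open). In form: [[[ax, ay, az], [tx, ty, tz], gripper], ...]. A call has 1 to 5 rows; each row shifts and turns the commanded pose from where the row before left it, along the tool's axes as they then stand; what a row does not reach is not made up. A row lasts 1/12 s, in which the tool goes at most 41.7 mm and 7.16 degrees, less where a joint would pass 70% of its speed; a pose out of reach is approached as far as the arm can. A call is refused whole if a number of a shift passes 4.17 or a number of a turn 0.125, either way. A call with a gripper value outside its range is refused whole. The fingers move at their own pace and stop on an object; FORCE is the grip in N (left out, the last holds). Time passes only in rows, so rows that do not move let the fingers close. It gives the time, the measured TCP pose, the force, the opening and the grip force at its end, in the units of the state.
- manip.state(): the state, without advancing time (a new reading comes with each control period).
- capture(name): name is "scene" or "side" or "wrist"; returns a dict with "pixels" (384x512x3 uint8, red, green, blue), "depth" (384x512 float32, m along the optical axis (not along the pixel's ray), 0 where there is no reading), "camera_matrix" (3x3 intrinsics, pixels), "R" (3x3) and "t" (3): a world point X has camera coordinates R X + t; the wrist camera has in their place "hand_eye" (4x4, takes a point from camera to tool coordinates, whose origin is the TCP and whose axes are the flange's). Camera axes: x right, y down, z forward; pixel columns grow to the right and rows downward; lengths in m; the calibration is good to about 2 mm. A picture is of the moment at which its call begins: read the wrist's pose just before it.
- manip.sign_off(): hands the job in; it is judged then, once.
The state is a dict: "t": time; "joints": joint angles; "joint_vel": joint speeds; "tau": joint torques, N m; "ee_pos": TCP position; "eef_rot": TCP orientation; "contact_force": force on the tool from outside, world axes, zero at the start; "wrist_torque": the same for the moment, N m; "gripper_width": opening from 0.0 (shut) to 1.0 (fully open); "gripper_force": force on a finger pad.
Only numpy, scipy, OpenCV 4.12 (cv2) and the standard library are available. Lean on these libraries where they do the work, as an engineer would, in place of code of your own. Each camera call takes 0.05 s, during which the arm holds its last target. There are 200 camera calls.

## Working session

There is one attempt and no reset: what is moved stays moved. The work goes in short steps, Python scripts to look and compute and a shell command to move; the robot and the scene stay as the last step left them, time stands still between calls to the robot, and variables do not carry over. Pictures are saved under pics/ and viewed, at most 10 in all, crops included, and the job is handed in when it is done.

```bash
mkdir -p pics; ls
python3 - <<'E'
from bench import manip, capture
import cv2,numpy as np
for n in("scene","side"):
    c=capture(n); cv2.imwrite(f"pics/{n}0.png",c["pixels"][:,:,::-1]); np.savez(f"{n}0.npz",**c)
    print(n,c["camera_matrix"].tolist(),c["R"].round(3).tolist(),c["t"])
s=manip.state(); print(s["t"],s["ee_pos"],s["eef_rot"],s["gripper_width"])
E
```

```text
pics
scene [[406.0196168708294, 0.0, 257.4334719536842], [0.0, 406.0196168708294, 189.38396249539318], [0.0, 0.0, 1.0]] [[0.076, 0.997, -0.0], [0.776, -0.059, -0.628], [-0.626, 0.048, -0.778]] [-0.0460513  -0.35696611  1.5078918 ]
side [[464.4830413372036, 0.0, 252.14480356388458], [0.0, 464.4830413372036, 195.16620007026523], [0.0, 0.0, 1.0]] [[0.999, -0.044, 0.021], [-0.016, -0.696, -0.718], [0.046, 0.717, -0.696]] [-0.49874405  0.06267808  1.68144655]
0.1 [0.2927692  0.5795695  0.24123442] [[-8.92600862e-01  4.50846515e-01 -1.05864181e-03]
 [ 4.50847758e-01  8.92598336e-01 -2.12352713e-03]
 [-1.24428899e-05 -2.37274843e-03 -9.99997185e-01]] 1.0045630602810964
```

View pics/scene0.png

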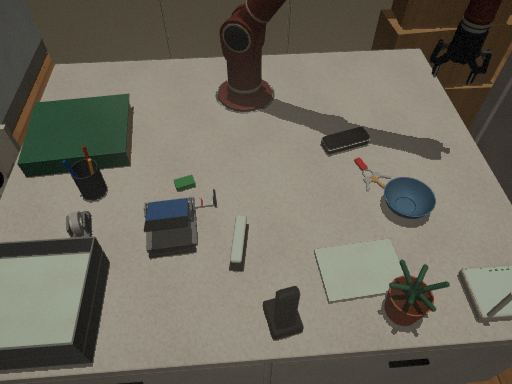

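View pics/side0.png

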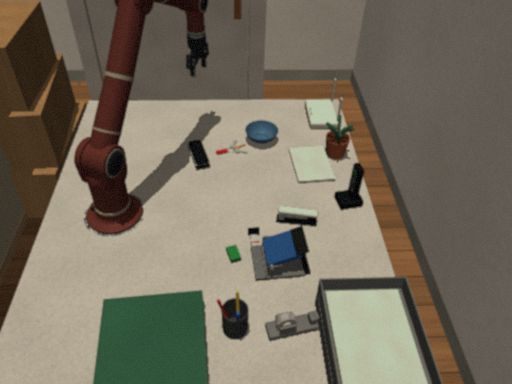

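The scene view shows the punch at about (170,225), with the bar coming out to the right and the stop at (214,198). The staples are at (185,183) and the stapler at (239,242). In the side view the stop is at (254,232). Next I'll measure these and look closer.

```bash
cat > h.py <<'E'
import numpy as np,cv2
def load(n): return dict(np.load(n+".npz"))
def cloud(c,M=None):
    if M is None: R,t=c["R"],c["t"]
    d=c["depth"];K=c["camera_matrix"];v,u=np.indices(d.shape)
    p=np.stack([(u-K[0,2])/K[0,0]*d,(v-K[1,2])/K[1,1]*d,d],-1)
    if M is None: return (p-t)@R
    return p@M[:3,:3].T+M[:3,3]
E
python3 - <<'E'
from h import *
A=[]
for n,(x0,y0,x1,y1) in(("scene0",(135,170,260,270)),("side0",(220,195,330,285))):
    c=load(n);P=cloud(c)
    A.append(cv2.resize(c["pixels"][y0:y1,x0:x1,::-1],(700,560 if n[1]=='c' else 572),interpolation=cv2.INTER_CUBIC)[:,:])
    hsv=cv2.cvtColor(c["pixels"],cv2.COLOR_RGB2HSV)
    g=np.zeros(hsv.shape[:2],bool);g[y0:y1,x0:x1]=1
    for nm,lo,hi in(("blue",(100,100,30),(125,255,255)),("green",(45,100,30),(80,255,255))):
        m=(cv2.inRange(hsv,lo,hi)>0)&g; q=P[m]; print(n,nm,m.sum(),q.mean(0).round(3),np.percentile(q,[3,97],axis=0).round(3).tolist())
        if nm=="blue":
            v,u=np.where(m); r=cv2.minAreaRect(q[:,:2].astype(np.float32)*1000);print(r)
    h=(P[...,2]>.012)&g&(c["depth"]>0)
    nn,l,s,_=cv2.connectedComponentsWithStats(h.astype(np.uint8))
    for i in range(1,nn):
        if s[i,4]>8:
            q=P[l==i];print(s[i],q.min(0).round(3),q.max(0).round(3),cv2.minAreaRect(q[:,:2].astype(np.float32)*1000))
cv2.imwrite("pics/crop0.png",cv2.resize(np.hstack([cv2.resize(a,(400,330)) for a in A]),(800,330)))
E
```

```text
scene0 blue 708 [ 0.574 -0.238  0.08 ] [[0.532, -0.289, 0.062], [0.609, -0.188, 0.092]]
((880.2666015625, -174.89901733398438), (726.6484375, 112.47213745117188), 11.518183708190918)
scene0 green 160 [ 0.433 -0.207  0.025] [[0.41, -0.233, 0.016], [0.447, -0.183, 0.023]]
[174 175  21  15 200] [ 0.405 -0.237  0.012] [ 0.454 -0.177  0.024] ((428.3694763183594, -206.86952209472656), (38.837337493896484, 57.57329177856445), 16.10435676574707)
[213 190   4  15  35] [ 0.479 -0.121  0.012] [ 0.521 -0.112  0.039] ((500.045654296875, -117.29090881347656), (41.33891296386719, 9.162996292114258), 1.9224262237548828)
[ 143  197   55   59 2434] [ 0.486 -0.311  0.012] [ 0.674 -0.165  0.115] ((581.445068359375, -237.50234985351562), (180.94146728515625, 135.81173706054688), 4.847883224487305)
[230 215  17  52 595] [ 0.59  -0.078  0.012] [ 0.729 -0.03   0.06 ] ((658.509033203125, -54.091278076171875), (30.10124969482422, 140.00682067871094), 81.05557250976562)
side0 blue 867 [ 0.576 -0.248  0.079] [[0.531, -0.294, 0.06], [0.621, -0.192, 0.096]]
((536.3268432617188, -686.6563720703125), (1012.72558593
[... 282 characters left out ...]
81.86529541015625)
[248 227  12   8  68] [ 0.479 -0.127  0.012] [ 0.517 -0.113  0.04 ] ((498.2895202636719, -120.19371032714844), (13.93579387664795, 38.32677459716797), 89.87727355957031)
[ 251  226   58   54 1984] [ 0.487 -0.316  0.012] [ 0.67  -0.176  0.117] ((579.3079833984375, -242.17367553710938), (178.2373046875, 137.91847229003906), 4.922994136810303)
[226 245  16  17 165] [ 0.403 -0.245  0.012] [ 0.452 -0.176  0.024] ((427.6634216308594, -210.93927001953125), (36.6783447265625, 61.73922348022461), 16.03378677368164)
[319 279  11   6  64] [ 0.674 -0.419  0.095] [ 0.705 -0.395  0.126] ((685.6998901367188, -402.0032958984375), (34.61081314086914, 18.60419464111328), 29.051185607910156)
```

View pics/crop0.png

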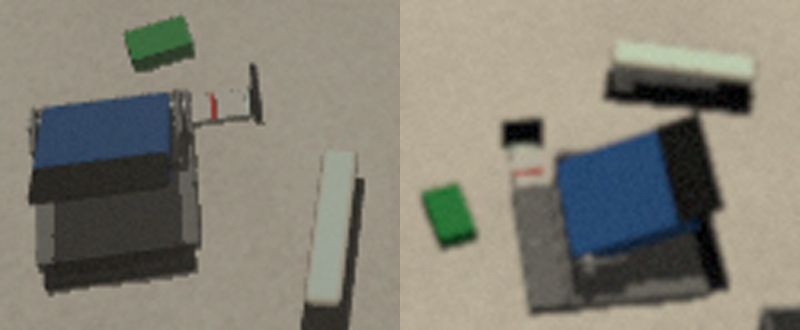

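The numbers agree with each other. The punch origin is about (0.569, -0.241) with a yaw of about 4.9°. The stop's middle is about 128 mm out, which puts the joint near 0.045: past A4, with about 20 mm to go, and the red line matches that. The plan is to shut the fingers, turn +58.3° about the tool z so tool x lies along the punch's y, then travel.

```bash
python3 -m jog '[[[0,0,0.113],[0,0,0],0],[[0,0,0.113],[0,0,0],0],[[0,0,0.113],[0,0,0],0],[[0,0,0.113],[0,0,0],0],[[0,0,0.113],[0,0,0],0]]' 20
python3 -m jog '[[[0,0,0.113],[0,0,0],0],[[0,0,0.113],[0,0,0],0],[[0,0,0.113],[0,0,0],0],[[0,0,0.113],[0,0,0],0],[[0,0,0],[-2,0.4,0],0]]'
python3 -m jog '[[[0,0,0],[-3.7,0.8,0],0],[[0,0,0],[-3.7,0.8,0],0],[[0,0,0],[-3.7,0.8,0],0],[[0,0,0],[-3.7,0.8,0],0],[[0,0,0],[-3.7,0.8,0],0]]'
python3 -m jog '[[[0,0,0],[-3.7,0.8,0],0],[[0,0,0],[-3.7,0.8,0],0],[[0,0,0],[-3.7,0.8,0],0],[[0,0,0],[-3.7,0.8,0],0],[[0,0,0],[-3.7,0.8,0],0]]'
python3 - <<'E'
from bench import manip
s=manip.state();print(s)
E
```

```text
t: 0.52
ee_pos: [0.2928, 0.5798, 0.2416]
eef_rot: [[-0.508, 0.862, -0.001], [0.862, 0.508, -0.001], [-0.001, -0.001, -1.0]]
contact_force: [-0.2, -0.7, 0.5]
gripper_width: 0.302
gripper_force: 0.0
t: 0.93
ee_pos: [0.2952, 0.5641, 0.2409]
eef_rot: [[-0.089, 0.996, -0.003], [0.996, 0.089, 0.002], [0.002, -0.002, -1.0]]
contact_force: [0.1, 0.1, 0.5]
gripper_width: 0.004
gripper_force: 0.0
t: 1.35
ee_pos: [0.3544, 0.3777, 0.2419]
eef_rot: [[-0.086, 0.996, -0.001], [0.996, 0.086, -0.001], [-0.001, -0.001, -1.0]]
contact_force: [1.4, -0.3, -0.0]
gripper_width: 0.0
gripper_force: 0.0
t: 1.77
ee_pos: [0.4102, 0.197, 0.2422]
eef_rot: [[-0.086, 0.996, -0.001], [0.996, 0.086, -0.0], [-0.0, -0.001, -1.0]]
contact_force: [0.8, 0.4, -0.9]
gripper_width: -0.0
gripper_force: 0.0
{'t': 1.7667, 'joints': array([-42.34724178,  18.73613332,  18.58484781, 112.68417915,
        -7.71094305,  49.78234492, -14.73706778]), 'joint_vel': array([48.36192309, -6.67915773,  7.65081349, 11.05549917, -0.75404251,
       -4.79614161, 56.56742618]), 'tau': array([-3.91538903e+00, -3.03775728e+01,  1.57541804e+00, -1.39836815e+01,
       -7.75896187e-03,  2.14721155e-01, -6.77330531e-01]), 'ee_pos': array([0.41015514, 0.19695355, 0.24215819]), 'eef_rot': array([[-8.62455217e-02,  9.96273765e-01, -5.42393567e-04],
       [ 9.96273907e-01,  8.62454485e-02, -1.56905049e-04],
       [-1.09541407e-04, -5.53904916e-04, -9.99999841e-01]]), 'contact_force': array([ 0.78218974,  0.36516834, -0.86351703]), 'wrist_torque': array([ 0.02838256, -0.03790287,  0.01788791]), 'gripper_force': 0.0, 'gripper_width': -0.000285488463571103}
```

```bash
python3 -m jog '[[[0,0,0],[-3.6,0.75,0],0],[[0,0,0],[-3.6,0.75,0],0],[[0,0,0],[-3.6,0.75,0],0],[[0,0,0],[-3.6,0.75,0],0],[[0,0,0],[-3.6,0.75,0],0]]' >/dev/null
python3 -m jog '[[[0,0,0],[-3.6,0.75,0],0],[[0,0,0],[-3.6,0.75,0],0],[[0,0,0],[-3.6,0.75,0],0],[[0,0,0],[-0.5,0,3],0],[[0,0,0],[0,0,3],0]]' >/dev/null
python3 -m jog '[[[0,0,0],[0,0,3],0],[[0,0,0],[0,0,3],0],[[0,0,0],[0,0,0],0],[[0,0,0],[0,0,0],0]]'
python3 - <<'E'
from h import *
from bench import manip,capture
s=manip.state();c=capture("wrist");H=np.array(c["hand_eye"]);print(H.round(3).tolist(),s["joints"].round(0))
cv2.imwrite("pics/w1.png",c["pixels"][:,:,::-1])
P=cloud(c,H)@s["eef_rot"].T+s["ee_pos"]; np.savez("w1.npz",P=P,px=c["pixels"])
# punch frame
a=np.radians(4.9);ex=np.array([np.cos(a),np.sin(a)]);ey=np.array([-ex[1],ex[0]]);o=np.array([.5694,-.2407])
X=(P[...,:2]-o)@ex;Y=(P[...,:2]-o)@ey;Z=P[...,2]
m=(c["depth"]>0)&(abs(X+.061)<.05)&(Y>.085)&(Y<.15)&(Z>.012)&(Z<.045)
print(m.sum(),[np.percentile(q[m]*1e3,[1,10,50,90,99]).round(1) for q in(X,Y,Z)] if m.sum() else 0)
E
```

```text
t: 2.93
ee_pos: [0.4941, -0.0878, 0.1213]
eef_rot: [[-0.086, 0.996, -0.004], [0.996, 0.086, 0.0], [0.001, -0.004, -1.0]]
contact_force: [0.7, -0.4, 0.5]
gripper_width: 0.003
gripper_force: 0.0
[[0.0, -0.945, -0.328, 0.084], [1.0, 0.0, 0.0, 0.0], [-0.0, -0.328, 0.945, -0.132], [0.0, 0.0, 0.0, 1.0]] [ -4.  33.  18. 114. -16.  36.  29.]
708 [array([-80.8, -77.2, -61.7, -45.4, -41.8]), array([128.1, 129.7, 133.5, 134. , 134.4]), array([12.4, 16.3, 31. , 36.8, 37.6])]
```

View pics/w1.png

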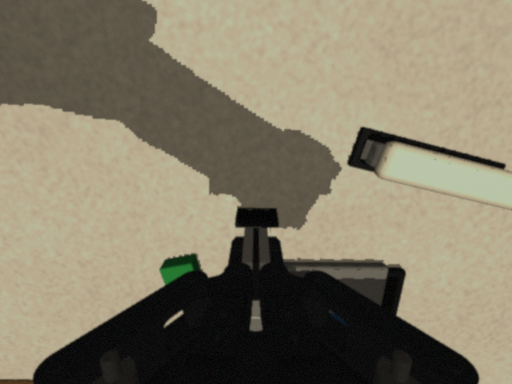

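The wrist view shows the stop at (236–277, 207–227), centred on the shut fingers. Its outer face is at about Y = 132–134 mm, and the TCP is at Y = 159, X = -62. There is about 14 mm of clearance, so I'll descend.

```bash
python3 -m jog '[[[0,0,0],[0,0,3],0],[[0,0,0],[0,0,3],0],[[0,0,0],[0,0,2.2],0],[[0,0,0],[0,0,1.5],0],[[0,0,0],[0,0,0],0]]'
python3 -m jog '[[[0,0,0],[-0.4,0,0],0],[[0,0,0],[-0.3,0,0],0],[[0,0,0],[0,0,0],0]]'
python3 -m jog '[[[0,0,0],[-0.2,0,0],0],[[0,0,0],[-0.2,0,0],0],[[0,0,0],[0,0,0],0]]'
```

```text
t: 3.4
ee_pos: [0.4953, -0.0878, 0.0248]
eef_rot: [[-0.086, 0.996, -0.001], [0.996, 0.086, 0.0], [0.0, -0.001, -1.0]]
contact_force: [-0.5, 0.4, 0.3]
gripper_width: 0.003
gripper_force: 0.0
t: 3.65
ee_pos: [0.4975, -0.0965, 0.0273]
eef_rot: [[-0.085, 0.996, 0.004], [0.996, 0.085, -0.002], [-0.002, 0.004, -1.0]]
contact_force: [-0.4, 0.3, 0.3]
gripper_width: -0.001
gripper_force: 0.0
t: 3.9
ee_pos: [0.4966, -0.0996, 0.026]
eef_rot: [[-0.085, 0.996, 0.001], [0.996, 0.085, -0.001], [-0.001, 0.001, -1.0]]
contact_force: [0.4, -1.0, -0.8]
gripper_width: -0.0
gripper_force: 0.0
```

```bash
python3 -m jog '[[[0,0,0],[-0.15,0,0],0],[[0,0,0],[-0.15,0,0],0],[[0,0,0],[0,0,0],0]]' | egrep 'ee_pos|contact'
python3 -m jog '[[[0,0,0],[-0.15,0,0],0],[[0,0,0],[-0.15,0,0],0],[[0,0,0],[0,0,0],0]]'| egrep 'ee_pos|contact'
python3 -m jog '[[[0,0,0],[-0.15,0,0],0],[[0,0,0],[-0.15,0,0],0],[[0,0,0],[0,0,0],0]]'| egrep 'ee_pos|contact'
cat > m.py <<'E'
from h import *
from bench import manip,capture
import sys
a=np.radians(4.9);ex=np.array([np.cos(a),np.sin(a)]);ey=np.array([-ex[1],ex[0]]);o=np.array([.5694,-.2407])
s=manip.state();print("tcp Y",((s["ee_pos"][:2]-o)@ey*1e3).round(1),"F",s["contact_force"].round(1))
for n in("scene","side"):
    c=capture(n);P=cloud(c);X=(P[...,:2]-o)@ex;Y=(P[...,:2]-o)@ey;Z=P[...,2];px=c["pixels"].astype(int)
    b=(c["depth"]>0)&(abs(X+.061)<.016)&(Y>.066)&(Y<.14)
    red=b&(px[...,0]-px[...,1]>40)&(Z<.02); print(n,"red",red.sum(),(Y[red].mean()*1e3).round(1) if red.any() else None)
    m=(c["depth"]>0)&(abs(X+.061)<.025)&(Y>.085)&(Y<.145)&(Z>.02)&(Z<.042)
    print("stop",m.sum(),np.percentile(Y[m]*1e3,[2,50,98]).round(1) if m.any() else 0)
    np.savez(n+"L.npz",**c)
    if len(sys.argv)>1:cv2.imwrite(f"pics/{n}_{sys.argv[1]}.png",cv2.resize(c["pixels"][170:270,135:260,::-1] if n=="scene" else c["pixels"][195:285,220:330,::-1],None,fx=5,fy=5,interpolation=2))
E
python3 m.py
```

```text
ee_pos: [0.4964, -0.1022, 0.0253]
contact_force: [0.3, 0.2, -1.1]
ee_pos: [0.4967, -0.1052, 0.0253]
contact_force: [-0.6, -0.1, -0.1]
ee_pos: [0.4969, -0.1083, 0.0253]
contact_force: [0.0, 0.1, 0.0]
tcp Y 138.1 F [0.  0.1 0. ]
scene red 13 82.6
stop 40 [120.3 125.5 142.6]
side red 12 81.3
stop 64 [113.8 120.7 132.5]
```

```bash
python3 - <<'E'
from h import *
a=np.radians(4.9);ex=np.array([np.cos(a),np.sin(a)]);ey=np.array([-ex[1],ex[0]]);o=np.array([.5694,-.2407])
for n in("scene0","side0"):
    c=load(n);P=cloud(c);X=(P[...,:2]-o)@ex;Y=(P[...,:2]-o)@ey;Z=P[...,2];px=c["pixels"].astype(int)
    red=(abs(X+.061)<.016)&(Y>.066)&(Y<.14)&(px[...,0]-px[...,1]>40)&(Z<.02);print(n,red.sum(),Y[red].mean()*1e3)
E
python3 -m jog '[[[0,0,0],[-0.15,0,0],0],[[0,0,0],[-0.15,0,0],0],[[0,0,0],[0,0,0],0]]' | egrep 'ee_pos|contact'
python3 -m jog '[[[0,0,0],[-0.15,0,0],0],[[0,0,0],[-0.1,0,0],0],[[0,0,0],[0,0,0],0]]'| egrep 'ee_pos|contact'
python3 m.py
```

```text
scene0 12 90.54424196478544
side0 8 90.01897648213703
ee_pos: [0.4972, -0.1108, 0.0253]
contact_force: [-0.4, 0.2, -0.8]
ee_pos: [0.4972, -0.1116, 0.0253]
contact_force: [-1.3, 4.9, 1.7]
tcp Y 134.8 F [-1.3  4.9  1.7]
scene red 14 79.5
stop 42 [116.9 122.6 142.7]
side red 10 78.1
stop 63 [111.2 116.8 131.1]
```

The push is now on the rib at 4.9 N, and the red line has about 11 mm to go. I'll use small steps from here.

```bash
python3 -m jog '[[[0,0,0],[-0.1,0,0],0],[[0,0,0],[0,0,0],0],[[0,0,0],[0,0,0],0]]' | egrep 'ee_pos|contact'
python3 -m jog '[[[0,0,0],[-0.1,0,0],0],[[0,0,0],[0,0,0],0],[[0,0,0],[0,0,0],0]]' | egrep 'ee_pos|contact'
python3 -m jog '[[[0,0,0],[-0.1,0,0],0],[[0,0,0],[0,0,0],0],[[0,0,0],[0,0,0],0]]' | egrep 'ee_pos|contact'
python3 m.py
```

```text
ee_pos: [0.4972, -0.1121, 0.0253]
contact_force: [-0.3, 5.9, 3.0]
ee_pos: [0.4973, -0.1138, 0.0253]
contact_force: [0.9, 5.1, 2.2]
ee_pos: [0.4979, -0.1181, 0.0253]
contact_force: [-0.3, -0.1, 1.1]
tcp Y 128.3 F [-0.3 -0.1  1.1]
scene red 8 71.6
stop 52 [107.4 113.2 136.5]
side red 0 None
stop 72 [101.4 108.8 128. ]
```

```bash
python3 -m jog '[[[0,0,0],[-0.1,0,0],0],[[0,0,0],[0,0,0],0],[[0,0,0],[0,0,0],0]]' | egrep 'ee_pos|contact'
python3 m.py a
```

```text
ee_pos: [0.4978, -0.118, 0.0253]
contact_force: [-0.4, 0.0, 0.6]
tcp Y 128.3 F [-0.4  0.   0.6]
scene red 8 71.6
stop 50 [107.5 112.9 134.2]
side red 0 None
stop 74 [102.  108.2 128.2]
```

View pics/side_a.png

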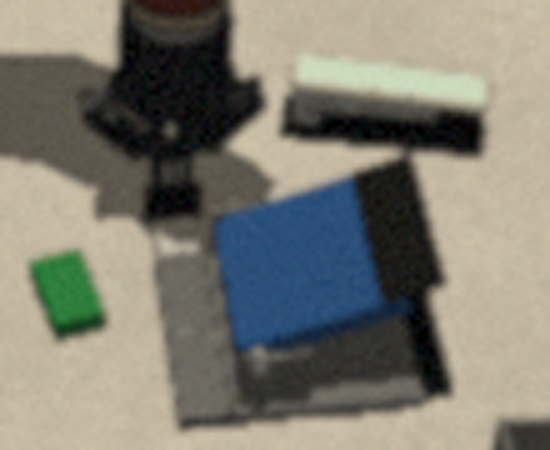

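View pics/scene_a.png

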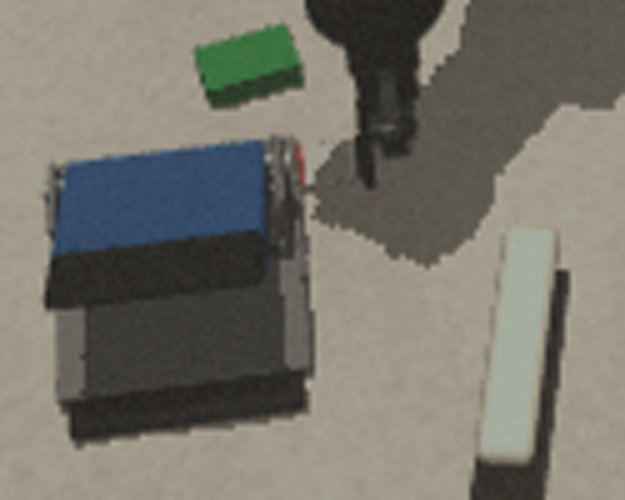

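In the scene view the red line is at the base edge (crop pixel (300,163)), and the push force has gone, so the stop has snapped in. I'll back off, lift and verify.

```bash
python3 -m jog '[[[0,0,0],[0.5,0,0],0],[[0,0,0],[1.5,0,0],0],[[0,0,0],[1.5,0,0],0],[[0,0,0],[0,0,-2],0],[[0,0,0],[0,0,-3],0]]' | egrep 'ee_pos|contact'
python3 -m jog '[[[0,0,0],[2,0,-3.5],0],[[0,0,0],[3,0,-3.5],0],[[0,0,0],[3,0,-3],0],[[0,0,0],[3,0,0],0],[[0,0,0],[0,0,0],0]]' | egrep 'ee_pos|contact'
python3 m.py b
python3 - <<'E'
from h import *
from bench import manip
s=manip.state();print(s["t"],abs(s["joint_vel"]).max())
for n in("scene0","sideL","side0","sceneL"):
    c=load(n);P=cloud(c);X=P[...,0];Y=P[...,1];Z=P[...,2]
    hsv=cv2.cvtColor(c["pixels"],cv2.COLOR_RGB2HSV)
    g=(cv2.inRange(hsv,(45,100,30),(80,255,255))>0)&(X>.38)&(X<.47)&(Y<-.15)&(Y>-.26)
    q=(Z>.02)&(Z<.08)&(X>.57)&(X<.75)&(Y>-.1)&(Y<0)
    print(n,P[g].mean(0).round(3),P[q].mean(0).round(3))
    a=np.radians(4.9);ex=np.array([np.cos(a),np.sin(a)]);ey=np.array([-ex[1],ex[0]]);d=P[...,:2]-np.array([.5694,-.2407])
    m=(abs(d@ex+.061)<.025)&(d@ey>.085)&(d@ey<.145)&(Z>.02)&(Z<.042);print("stop Y",(d@ey)[m].mean())
E
```

```text
ee_pos: [0.4926, -0.0801, 0.0736]
contact_force: [1.0, 0.8, 0.1]
ee_pos: [0.4858, 0.032, 0.1728]
contact_force: [0.3, 0.9, -1.2]
tcp Y 278.9 F [ 0.3  0.9 -1.2]
scene red 8 71.6
stop 30 [107.4 110.5 113.3]
side red 0 None
stop 47 [102.2 106.4 112.1]
7.4833 2.7371265543708287
scene0 [ 0.428 -0.208  0.019] [ 0.666 -0.055  0.053]
stop Y 0.1299374313201786
sideL [ 0.426 -0.214  0.018] [ 0.657 -0.062  0.046]
stop Y 0.10647138001032838
side0 [ 0.426 -0.214  0.018] [ 0.657 -0.063  0.046]
stop Y 0.12607306358836184
sceneL [ 0.428 -0.208  0.019] [ 0.666 -0.055  0.052]
stop Y 0.11043720065326745
```

View pics/scene_b.png

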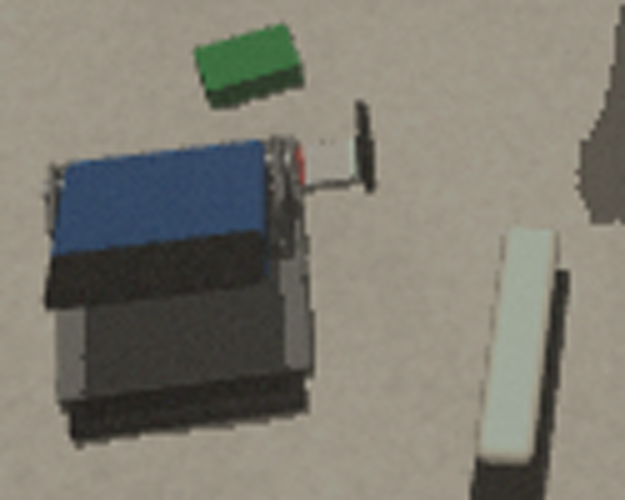

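View pics/side_b.png

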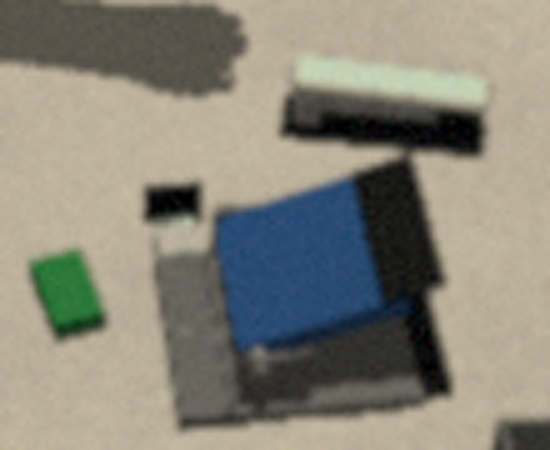

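With the fingers clear, the red line stands level with the base edge (scene crop (300,163)). The stop's middle is at about 108 mm, where A5 predicts 108. The staples and stapler have not moved, so I'm handing in.

```bash
python3 -c "
from bench import manip
print(manip.sign_off())"
```

```text
the job is handed in; nothing more can be done
None
```

The paper guide is in the A5 notch with the red line level with the side of the base. I pushed it there with shut fingertips at about 6 N; the staples and stapler were checked and had not moved, the robot is clear, and the job is handed in.

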